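# Re-park the braked spice carriage

## Robot

A 6-joint arm with a two-finger parallel gripper is mounted at the origin on a cart in front of the work surface, level with it; the furniture and walls round the work are solid. World frame = base frame: x ahead of the robot, y to its left, z up, the work surface at z = 0. Lengths are in m, angles in rad, forces in N, time in s.
With the tool pointing down it reaches from about 0.375 to 0.975 m from the base axis. Payload 3.8 kg.
Tool frame: the origin (TCP) lies midway between the tips of the shut fingers; the grasp point (between the pads) lies 19 mm behind it; z points along the fingers, y is the line along which they close (so a half turn about z gives the same grasp; the last joint's range is limited). The gripper opens to 85 mm and grips with 20 to 120 N. Pads are 22 mm wide; open, the fingers measure 114 mm over their backs; the gripper's body (76 mm by 85 mm) begins 54 mm behind the grasp point. The pads swing forward as they close: fully open they stand 13 mm farther back than shut.
Start: joints at [1.22, 0.264, 1.604, -0, 1.274, -0.037], TCP at [0.208, 0.642, 0.231] pointing down, gripper open.
Joint ranges: [-2.63, 2.63], [-0.94, 2.18], [0.31, 2.57], [-1.31, 4.45], [0, 2.66], [-2.55, 2.55]. Speed limits (rad/s): [2.57, 2.57, 3.14, 3.14, 3.14, 3.14].

## Interface

Orientations are given as a rotation vector (axis times angle).
In Python, from workcell import sensors, viewer, job gives the robot as it stands.
- The arm moves only by the shell command python3 -m inch 'ROWS' [FORCE]. ROWS is JSON, one flat list of numbers, 7 for each row, row after row: the shift along the tool's x, y, z in mm, then the turn, a rotation vector about the tool's x, y, z in degrees, then the finger opening in mm, from 0 to 85.4. A call has exactly 8 rows; each row shifts and turns the commanded pose from where the row before left it, along the tool's axes as they then stand; what a row does not reach is not made up. A row lasts 1/10 s, in which the tool goes at most 50 mm and 8.59 degrees, less where a joint would pass 70% of its speed; a pose out of reach is approached as far as the arm can. A call is refused whole if a number of a shift passes 50 or a number of a turn 8.59, either way. A call with a gripper value outside its range is refused whole. The fingers move at their own pace and stop on an object; FORCE is the grip in N (left out, the last holds). Time passes only in rows, so rows that do not move let the fingers close, or fill a call up. It gives the time, the measured TCP pose, the force, the opening and the grip force at its end, in the units of the state.
- sensors.read_state(): the state, without advancing time (a new reading comes with each control period).
- viewer.read_camera(name): name is "side" or "top" or "wrist"; returns the picture (420x560x3 uint8, red, green, blue); there is no depth.
- viewer.camera_params(name): a dict with "K" (3x3 intrinsics, pixels), "world_to_cam" (4x4, takes a point from world to camera coordinates). Camera axes: x right, y down, z forward; pixel columns grow to the right and rows downward; lengths in m; the calibration is good to about 2 mm. A picture is of the moment at which its call begins: read the wrist's pose just before it. camera_params takes no time and is no camera call; for the wrist camera it gives the pose at the moment of the call.
- job.finish_job(): hands the job in; it is judged then, once.
The state is a dict: "time": time; "q": joint angles; "joint_vel": joint speeds; "joint_torque": joint torques, N m; "tool_pos": TCP position; "tcp_rot": TCP orientation; "wrist_force": force on the tool from outside, world axes, zero at the start; "torque": the same for the moment, N m; "width": opening from 0.0 (shut) to 1.0 (fully open); "grip_force": force on a finger pad.
Only numpy, scipy, OpenCV 4.12 (cv2) and the standard library are available. Lean on these libraries where they do the work, as an engineer would, in place of code of your own. Each camera call takes 0.05 s, during which the arm holds its last target. There are 200 camera calls.

## Task

The spice carriage stands braked at the left end of its rail. Flick its brake lever up to release it, slide the carriage to the right along the rail to its other catch, which is hidden under the tray and must be found by feel, and press the brake lever fully down there so that the carriage is locked again. Be gentle: never force the brake where it does not go in, keep the jars on the carriage standing, and leave the mug, the garlic and the tin alone.

Things in the scene. Friction and masses are not known exactly. Their poses are not given: they have to be found in the camera images.
- rail: Fixed low aluminium rail on the worktop, 104 mm deep (x), 420 mm long (y), 38 mm high; origin under its centre. Its +y axis points to its left end, -x to the robot's side. The carriage runs along it. A slot under its cap, hidden by the carriage's steel apron, holds a smooth strip (strip_a, strip_b) with just two notches (catches), each 13 mm wide; the lever's toe is 10 mm wide.
- carriage (a joint): Travel of the carriage along the rail in m: 0 (within 1 mm) at the start, in the first catch; grows toward the right (the rail's -y), end stop at 0.19. The second catch lies somewhere between 0.105 and 0.175, differently each time, and is not reported. Friction about 1.5 N plus 4 N per m/s; it stays where it is left. Mass 0.4 to 0.9 kg plus three jars. In a catch it has 1.5 mm of play either way.
- tray (a point): Centre of the carriage's tray floor, 56 mm above the worktop; axes as the rail's. The tray is wood, 104 mm (x) by 200 mm (y), the top of its rim 72 mm above the worktop. The brake lever hangs on its front side (facing the robot) near its left end: pivot 85 mm to the left (+y) of the tray's centre and 62 mm in front (-x) of it.
- lever (a joint): Angle of the brake lever in rad: 0 = pedal fully down, lever level, toe fully in the catch (locked, at its stop); 0.8 = fully up (stop). Stiff hinge, friction 0.12 N m (2 N at the pedal): it stays where it is left. The toe clears the strip above about 0.4 rad. Where there is no catch the toe meets the strip and the lever stops at about 0.3 rad; over a catch it goes on down to 0.
- lever_pivot (a point): Pivot of the brake lever, 60 mm above the worktop; its axis is the rail's y. The lever points from here toward the robot (-x) when level; the pedal rises as it is released. The toe is overloaded if the pedal is pressed with more than about 20 N where no catch is, or the carriage pulled sideways with more than about 30 N while the toe is in a catch.
- pedal (a point): Centre of the lever's black rubber pedal, 63 mm from the pivot along the lever: a ribbed block 34 mm long along the lever, 24 mm wide (along the rail's y; its side faces can be pinched) and 14 mm thick; 60 mm above the worktop when down, about 105 mm when up. A steel bar 16 mm wide and 8 mm thick joins it to the pivot. The space in front of, beside and below it is free.
- spice_left_c (a point): Middle of the spice jar at the left of the tray: 45 mm across, 106 mm high, loose, standing (its z axis up), point 50 mm above its foot.
- spice_mid_c (a point): The same for the like spice jar at the middle of the tray.
- salt_c (a point): The same for the salt shaker at the right of the tray: 44 mm across, 90 mm high.
- mug_c (a point): Middle of a mug, 83 mm across, 86 mm high, standing left of the rail; to be left alone.
- garlic_c (a point): Middle of a garlic bulb, 60 mm across, lying right of the work near the front edge; to be left alone.
- tin_c (a point): Middle of a tin, 57 mm across, 72 mm high, standing left of the rail; to be left alone.
There are look-alikes about, which are no part of the job. Leave any blue or purple look-alike of the part that bears spice_left_c alone. Leave any turquoise look-alike of the part that bears salt_c alone.

How it is judged:
On the way, in this order (a step that is already met when the one before it is completed fails the run):
1. the brake lever is flicked up, clear of the catch, before the carriage is moved away (value of joint lever above 0.5 rad and value of joint carriage below 0.03 m), for 0.2 s.
2. the carriage has been slid to the right (value of joint carriage above 0.09 m), for 0.1 s.
At the end, for the whole second after the job is handed in: The carriage stands still in its second catch (travel 0.10 to 0.18 m) with the brake lever fully down (under 0.08 rad, which is only possible with the toe in the catch), and the three jars stand upright on it (within 0.2 rad) (value of joint lever below 0.08 rad and value of joint carriage between 0.1 and 0.18 m and velocity of joint carriage between -0.01 and 0.01 m/s and angle between each of spice_left_c, spice_mid_c, salt_c's own z axis and vertical below 0.2 rad); the robot touches nothing.
It fails at once if the brake's toe is forced against the strip with more than 40 N (over 20 N pressed on the pedal where no catch is) (contact force between lever and strip_a above 40 N or contact force between lever and strip_b above 40 N).
It fails at once if a jar on the carriage is tipped by more than 0.4 rad (angle between any of spice_left_c, spice_mid_c, salt_c's own z axis and vertical above 0.4 rad).
It fails at once if the mug, garlic or tin is moved by more than 30 mm (distance of any of mug_c, garlic_c, tin_c from where it was at the start of the episode above 0.03 m).
It also fails if it takes over 72 s, if anything falls off the work surface, if the arm or the gripper's body presses on something with over 40 N, if the wrist force passes 120 N, or if a joint passes its speed limit or range.

## Working session

There is one attempt and no reset: what is moved stays moved. The work goes in short steps, Python scripts to look and compute and a shell command to move; the robot and the scene stay as the last step left them, time stands still between calls to the robot, and variables do not carry over. Pictures are saved under pics/ and viewed, at most 10 in all, crops included, and the job is handed in when it is done.

```bash
mkdir -p pics; ls; python3 - <<'E'
from workcell import sensors, viewer
import cv2, numpy as np
s=sensors.read_state(); print({k:np.round(v,3).tolist() for k,v in s.items()})
for n in ["side","top"]:
    im=viewer.read_camera(n); cv2.imwrite(f"pics/{n}0.png",im[:,:,::-1])
    p=viewer.camera_params(n); print(n,np.round(p["K"],1).tolist(),np.round(p["world_to_cam"],3).tolist())
E
```

```text
pics
{'time': 0.0, 'q': [1.22, 0.265, 1.605, 0.0, 1.274, -0.037], 'joint_vel': [-0.0, -0.001, -0.0, 0.0, -0.0, -0.0], 'joint_torque': [-0.002, -51.514, -36.73, -0.0, 0.014, 0.0], 'tool_pos': [0.208, 0.641, 0.23], 'tcp_rot': [-0.491, -3.103, 0.003], 'wrist_force': [-0.575, -0.222, 0.569], 'torque': [0.058, 0.003, -0.017], 'grip_force': 0.0, 'width': 1.001}
side [[521.8, 0.0, 278.0], [0.0, 521.8, 207.4], [0.0, 0.0, 1.0]] [[0.665, -0.747, -0.025, -0.287], [-0.343, -0.275, -0.898, 0.268], [0.664, 0.605, -0.439, 1.393], [0.0, 0.0, 0.0, 1.0]]
top [[412.5, 0.0, 278.2], [0.0, 412.5, 199.9], [0.0, 0.0, 1.0]] [[0.008, -1.0, 0.001, 0.023], [-0.999, -0.008, -0.051, 0.471], [0.051, -0.0, -0.999, 1.144], [0.0, 0.0, 0.0, 1.0]]
```

View pics/side0.png

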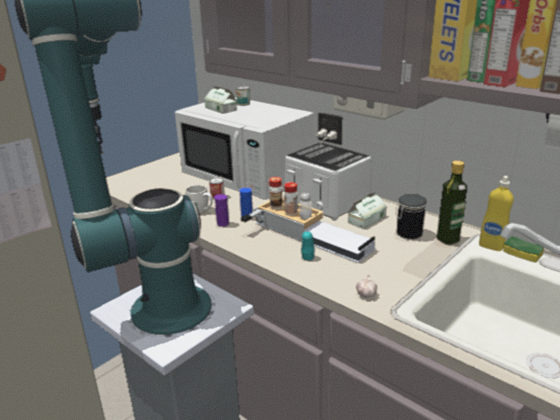

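View pics/top0.png

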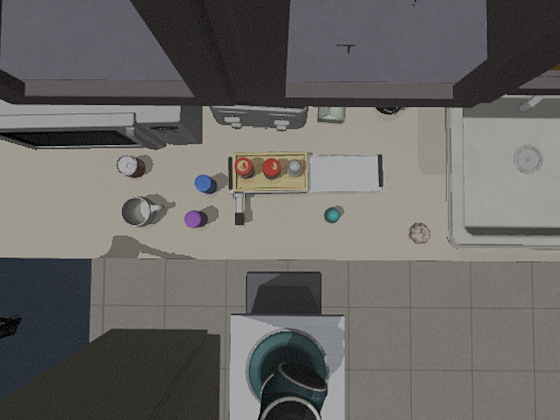

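The top view shows the tray at about (232–308, 150–192), the pedal at about (239, 215), and the turquoise look-alike at (333, 215), right of the work. The blue and purple ones are at (205, 184) and (196, 219), left of the pedal. Next I'll measure the pedal and tray.

```bash
cat > h.py <<'E'
import numpy as np, cv2
from workcell import sensors, viewer
def ray(n,u,v,z,p=None):
    p=p or viewer.camera_params(n); W=np.array(p["world_to_cam"]); R=W[:3,:3]; c=-R.T@W[:3,3]
    d=R.T@np.linalg.inv(p["K"])@np.array([u,v,1.]); return c+d*(z-c[2])/d[2]
def px(n,P,p=None):
    p=p or viewer.camera_params(n); W=np.array(p["world_to_cam"]); q=np.array(p["K"])@(W[:3,:3]@np.array(P)+W[:3,3]); return q[:2]/q[2]
E
python3 - <<'E'
from h import *
im=cv2.imread("pics/top0.png"); c=cv2.resize(im[140:235,180:350],None,fx=4,fy=4,interpolation=cv2.INTER_CUBIC); cv2.imwrite("pics/c1.png",c)
hsv=cv2.cvtColor(im,cv2.COLOR_BGR2HSV)
m=cv2.inRange(hsv,(18,70,90),(35,255,255)); m[:140]=0;m[200:]=0;m[:,:225]=0;m[:,320:]=0
r=cv2.minAreaRect(cv2.findNonZero(m)); print(r,ray("top",*r[0],0.072))
g=cv2.inRange(hsv,(0,0,0),(180,255,70)); g[:205]=0;g[228:]=0;g[:,:228]=0;g[:,250:]=0
r=cv2.minAreaRect(cv2.findNonZero(g)); print(r,ray("top",*r[0],0.067))
m=cv2.inRange(hsv,(80,80,60),(95,255,255)); m[:200]=0;m[235:]=0
r=cv2.minAreaRect(cv2.findNonZero(m)); print(r,ray("top",*r[0],0.08))
E
```

```text
((270.498046875, 171.39625549316406), (38.12528610229492, 73.64727020263672), 88.91908264160156) [0.5438855  0.04754313 0.072     ]
((239.0, 218.5), (11.0, 8.0), 90.0) [0.41786391 0.13037044 0.067     ]
((331.6499938964844, 215.4499969482422), (12.649109840393066, 14.23024845123291), 71.56504821777344) [ 0.42770779 -0.11453066  0.08      ]
```

View pics/c1.png

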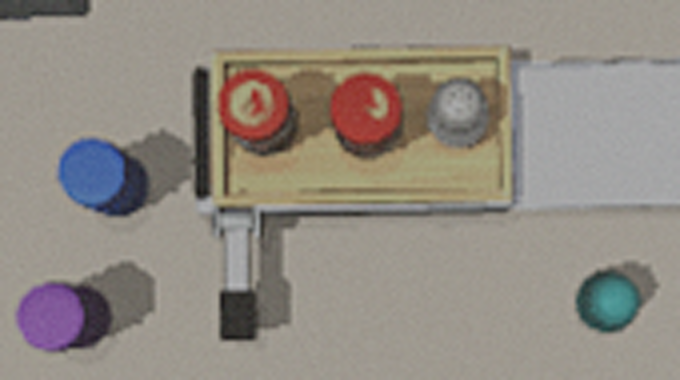

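The pedal is at about (0.418, 0.131), which agrees with the tray centre of (0.543, 0.047). The rail is nearly parallel to world y. I'll align the tool and go above the pedal.

```bash
python3 -m inch '[0,0,0,0,0,-6,50, 0,0,0,0,0,-6,50, 0,0,0,0,0,-6,50, -10,-24,0,0,0,0,50, -14,-35,0,0,0,0,50, -14,-35,0,0,0,0,50, -14,-35,0,0,0,0,50, -14,-35,0,0,0,0,50]' 20
python3 -m inch '[-14,-35,0,0,0,0,50, -14,-35,0,0,0,0,50, -14,-35,0,0,0,0,50, -14,-35,0,0,0,0,50, -14,-35,0,0,0,0,50, -14,-35,0,0,0,0,50, -14,-35,0,0,0,0,50, -14,-35,0,0,0,0,50]'
```

```text
time: 0.9
tool_pos: [0.2745, 0.4764, 0.2306]
tcp_rot: [0.001, -3.141, 0.002]
wrist_force: [0.3, 0.2, -0.3]
width: 0.585
grip_force: 0.0
time: 1.7
tool_pos: [0.3865, 0.1965, 0.231]
tcp_rot: [0.001, -3.141, 0.0]
wrist_force: [0.2, 0.6, 0.5]
width: 0.58
grip_force: 0.0
```

```bash
python3 -m inch '[-14,-25,0,0,0,0,50, -14,-25,0,0,0,0,50, -3,-16,10,0,0,0,50, 0,0,25,0,0,0,50, 0,0,25,0,0,0,50, 0,0,20,0,0,0,50, 0,0,0,0,0,0,50, 0,0,0,0,0,0,50]'
python3 - <<'E'
from h import *
p=viewer.camera_params("wrist"); im=viewer.read_camera("wrist"); cv2.imwrite("pics/w1.png",im[:,:,::-1])
s=sensors.read_state(); print(s["tool_pos"]); 
for P in [(0.418,0.131,0.067),(0.543,0.047,0.072),(0.48,0.131,0.066)]: print(P,px("wrist",P,p))
E
```

```text
time: 2.5
tool_pos: [0.4171, 0.132, 0.1511]
tcp_rot: [0.001, -3.14, 0.0]
wrist_force: [0.6, 0.1, 0.6]
width: 0.584
grip_force: 0.0
[0.41799467 0.1322591  0.1520361 ]
(0.418, 0.131, 0.067) [285.9703946  221.88515689]
(0.543, 0.047, 0.072) [174.9833528  379.25211222]
(0.48, 0.131, 0.066) [285.8505642  302.55944841]
```

View pics/w1.png

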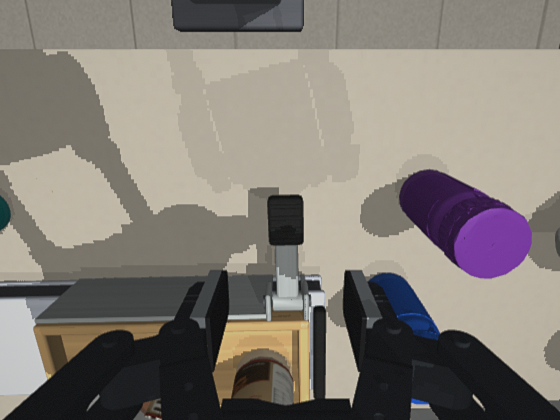

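The pedal is at (286, 218), where I predicted it, midway between the fingers. The purple jar at (465, 215) stays clear. The lever suggests a rail yaw of about +1.5°. Descend and pinch.

```bash
python3 -m inch '[0,-1,20,0,0,-1.5,50, 0,0,25,0,0,0,50, 0,0,25,0,0,0,50, 0,0,25,0,0,0,50, 0,0,15,0,0,0,50, 0,0,0,0,0,0,35, 0,0,0,0,0,0,35, 0,0,0,0,0,0,35]' 20
python3 -m inch '[0,0,0,0,0,0,20, 0,0,0,0,0,0,20, 0,0,0,0,0,0,20, 0,0,0,0,0,0,20, 0,0,0,0,0,0,20, 0,0,0,0,0,0,20, 0,0,0,0,0,0,20, 0,0,0,0,0,0,20]' 20
```

```text
time: 3.35
tool_pos: [0.4193, 0.1316, 0.0431]
tcp_rot: [-0.042, 3.138, 0.001]
wrist_force: [0.2, 0.6, 0.3]
width: 0.414
grip_force: 0.0
time: 4.15
tool_pos: [0.4191, 0.1315, 0.0429]
tcp_rot: [-0.041, 3.138, 0.001]
wrist_force: [-0.3, 0.4, 6.7]
width: 0.272
grip_force: 26.2
```

```bash
python3 -m inch '[-0.5,0,-7.9,0,0,0,20, -1.5,0,-7.7,0,0,0,20, -2.4,0,-7.5,0,0,0,20, -3.3,0,-7.1,0,0,0,20, -4.2,0,-6.7,0,0,0,20, -5,0,-6.1,0,0,0,20, 0,0,0,0,0,0,20, 0,0,0,0,0,0,20]' 20
python3 - <<'E'
from h import *
im=viewer.read_camera("side"); cv2.imwrite("pics/s2.png",cv2.resize(im[150:290,170:400,::-1],None,fx=3.4,fy=3.4,interpolation=cv2.INTER_CUBIC))
E
```

```text
time: 4.95
tool_pos: [0.4336, 0.1313, 0.0849]
tcp_rot: [0.042, -3.139, 0.001]
wrist_force: [-6.3, 0.6, 2.7]
width: 0.274
grip_force: 24.2
```

View pics/s2.png

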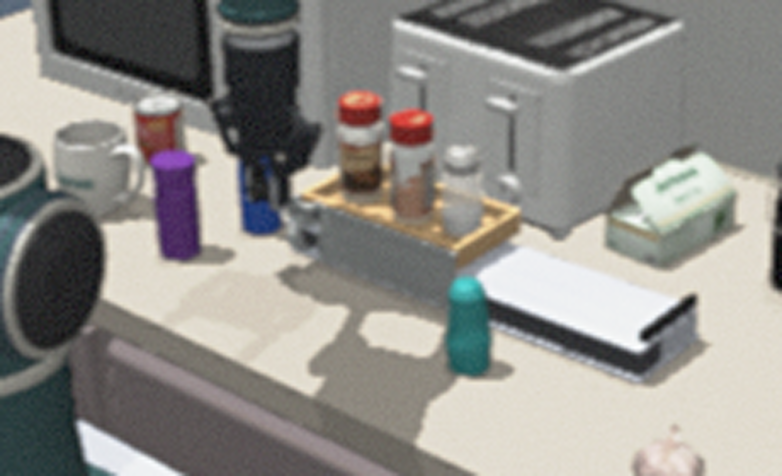

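The lever is up, with the pedal still between the fingers at (270, 190) in the crop, and the jars are standing. Now slide 100 mm to the right gently.

```bash
python3 -m inch '[0,-2,0,0,0,0,20, 0,-5,0,0,0,0,20, 0,-8,0,0,0,0,20, 0,-8,0,0,0,0,20, 0,-8,0,0,0,0,20, 0,-8,0,0,0,0,20, 0,-8,0,0,0,0,20, 0,-5,0,0,0,0,20]' 20
python3 -m inch '[0,-7,0,0,0,0,20, 0,-8,0,0,0,0,20, 0,-8,0,0,0,0,20, 0,-8,0,0,0,0,20, 0,-6,0,0,0,0,20, 0,-5,0,0,0,0,20, 0,-3,0,0,0,0,20, 0,-2,0,0,0,0,20]' 20
```

```text
time: 5.8
tool_pos: [0.4349, 0.0792, 0.0849]
tcp_rot: [0.041, -3.139, 0.0]
wrist_force: [-4.8, 1.8, 2.2]
width: 0.277
grip_force: 24.1
time: 6.6
tool_pos: [0.436, 0.0323, 0.0848]
tcp_rot: [0.041, -3.138, 0.0]
wrist_force: [-6.2, 0.4, 2.1]
width: 0.278
grip_force: 24.2
```

```bash
python3 -m inch '[2.7,0,4,0,0,0,20, 2.7,0,4,0,0,0,20, 2.5,0,4,0,0,0,20, 2.2,0,4,0,0,0,20, 1.5,0,3,0,0,0,20, 1,0,2,0,0,0,20, 0,0,0,0,0,0,20, 0,0,0,0,0,0,20]' 20
python3 -m inch '[0.2,0,0.5,0,0,0,20, 0.2,0,0.5,0,0,0,20, 0.2,0,0.5,0,0,0,20, 0,0,0,0,0,0,20, 0,0,0,0,0,0,20, 0,0,0,0,0,0,20, 0,0,0,0,0,0,20, 0,0,0,0,0,0,20]' 20
```

```text
time: 7.4
tool_pos: [0.4275, 0.0318, 0.0661]
tcp_rot: [-0.042, 3.136, -0.001]
wrist_force: [-2.7, -0.4, 7.0]
width: 0.278
grip_force: 24.6
time: 8.2
tool_pos: [0.4274, 0.0318, 0.0656]
tcp_rot: [-0.042, 3.135, -0.001]
wrist_force: [-5.7, -0.5, 14.5]
width: 0.276
grip_force: 25.6
```

Contact with the strip at 7–14 N gives an arm stiffness of about 5–7 N/mm. I'll ease off to about 9 N, then slide in 5 mm steps. The notch play is 3 mm, so overshoot stays gentle.

```bash
python3 -m inch '[0,0,-0.8,0,0,0,20, 0,-1,0,0,0,0,20, 0,-1,0,0,0,0,20, 0,-1,0,0,0,0,20, 0,-1,0,0,0,0,20, 0,-1,0,0,0,0,20, 0,0,0,0,0,0,20, 0,0,0,0,0,0,20]' 20
```

```text
time: 9.0
tool_pos: [0.4275, 0.0281, 0.0659]
tcp_rot: [-0.041, 3.135, 0.002]
wrist_force: [-2.7, 5.2, 10.6]
width: 0.276
grip_force: 25.0
```

```bash
python3 -m inch '[0,-0.7,0,0,0,0,20, 0,-0.7,0,0,0,0,20, 0,-0.7,0,0,0,0,20, 0,-0.7,0,0,0,0,20, 0,-0.7,0,0,0,0,20, 0,-0.7,0,0,0,0,20, 0,-0.8,0,0,0,0,20, 0,0,0,0,0,0,20]' 20
```

```text
time: 9.8
tool_pos: [0.4277, 0.0231, 0.0659]
tcp_rot: [-0.041, 3.135, 0.003]
wrist_force: [-2.8, 5.7, 9.7]
width: 0.274
grip_force: 25.0
```

```bash
python3 -m inch '[0,-0.7,0,0,0,0,20, 0,-0.7,0,0,0,0,20, 0,-0.7,0,0,0,0,20, 0,-0.7,0,0,0,0,20, 0,-0.7,0,0,0,0,20, 0,-0.7,0,0,0,0,20, 0,-0.8,0,0,0,0,20, 0,0,0,0,0,0,20]' 20
```

```text
time: 10.6
tool_pos: [0.4278, 0.018, 0.0659]
tcp_rot: [-0.041, 3.135, 0.002]
wrist_force: [-2.7, 5.3, 10.1]
width: 0.274
grip_force: 25.0
```

```bash
python3 -m inch '[0,-0.7,0,0,0,0,20, 0,-0.7,0,0,0,0,20, 0,-0.7,0,0,0,0,20, 0,-0.7,0,0,0,0,20, 0,-0.7,0,0,0,0,20, 0,-0.7,0,0,0,0,20, 0,-0.8,0,0,0,0,20, 0,0,0,0,0,0,20]' 20
```

```text
time: 11.4
tool_pos: [0.4279, 0.013, 0.0659]
tcp_rot: [-0.041, 3.135, 0.002]
wrist_force: [-2.8, 6.5, 11.0]
width: 0.275
grip_force: 25.0
```

```bash
python3 -m inch '[0,-0.7,0,0,0,0,20, 0,-0.7,0,0,0,0,20, 0,-0.7,0,0,0,0,20, 0,-0.7,0,0,0,0,20, 0,-0.7,0,0,0,0,20, 0,-0.7,0,0,0,0,20, 0,-0.8,0,0,0,0,20, 0,0,0,0,0,0,20]' 20
```

```text
time: 12.2
tool_pos: [0.428, 0.008, 0.0659]
tcp_rot: [-0.041, 3.135, 0.002]
wrist_force: [-2.8, 5.2, 10.8]
width: 0.279
grip_force: 25.0
```

```bash
python3 -m inch '[0,-0.7,0,0,0,0,20, 0,-0.7,0,0,0,0,20, 0,-0.7,0,0,0,0,20, 0,-0.7,0,0,0,0,20, 0,-0.7,0,0,0,0,20, 0,-0.7,0,0,0,0,20, 0,-0.8,0,0,0,0,20, 0,0,0,0,0,0,20]' 20
```

```text
time: 13.0
tool_pos: [0.4281, 0.0025, 0.0658]
tcp_rot: [-0.042, 3.135, 0.0]
wrist_force: [-2.0, 3.0, 9.1]
width: 0.274
grip_force: 24.8
```

Lateral drag fell from about 5.5 N to 3 N, so the toe may be over the notch. I'll test with a gentle extra press.

```bash
python3 -m inch '[0,0,0.3,0,0,0,20, 0,0,0.3,0,0,0,20, 0,0,0.2,0,0,0,20, 0,0,0,0,0,0,20, 0,0,0,0,0,0,20, 0,0,0,0,0,0,20, 0,0,0,0,0,0,20, 0,0,0,0,0,0,20]' 20
```

```text
time: 13.8
tool_pos: [0.428, 0.0024, 0.0652]
tcp_rot: [-0.041, 3.136, 0.001]
wrist_force: [-3.6, 3.5, 12.4]
width: 0.274
grip_force: 25.3
```

```bash
python3 -m inch '[0.4,0,0.3,0,0,0,20, 0.3,0,0.3,0,0,0,20, 0.2,0,0.2,0,0,0,20, 0,0,0,0,0,0,20, 0,0,0,0,0,0,20, 0,0,0,0,0,0,20, 0,0,0,0,0,0,20, 0,0,0,0,0,0,20]' 20
```

```text
time: 14.6
tool_pos: [0.4279, 0.0024, 0.0649]
tcp_rot: [-0.041, 3.134, 0.0]
wrist_force: [-4.0, 3.6, 14.1]
width: 0.274
grip_force: 25.5
```

```bash
python3 -m inch '[0,-0.6,-0.2,0,0,0,20, 0,-0.6,-0.2,0,0,0,20, 0,-0.6,-0.2,0,0,0,20, 0,-0.6,0,0,0,0,20, 0,-0.6,0,0,0,0,20, 0,0,0,0,0,0,20, 0,0,0,0,0,0,20, 0,0,0,0,0,0,20]' 20
```

```text
time: 15.4
tool_pos: [0.4279, -0.0011, 0.0647]
tcp_rot: [-0.041, 3.134, -0.001]
wrist_force: [0.1, 1.2, 6.9]
width: 0.281
grip_force: 24.5
```

Force dropped to 6.9 N and lateral drag to 1.2 N. Press again here.

```bash
python3 -m inch '[0.1,0,0.4,0,0,0,20, 0.1,0,0.4,0,0,0,20, 0.1,0,0.4,0,0,0,20, 0,0,0,0,0,0,20, 0,0,0,0,0,0,20, 0,0,0,0,0,0,20, 0,0,0,0,0,0,20, 0,0,0,0,0,0,20]' 20
```

```text
time: 16.2
tool_pos: [0.4274, -0.0011, 0.0633]
tcp_rot: [-0.042, 3.134, -0.001]
wrist_force: [-0.5, 1.7, 5.8]
width: 0.276
grip_force: 24.5
```

The lever sinks without the force rising, so the toe is in the catch. Continue down along the arc, watching the force.

```bash
python3 -m inch '[0.2,0,0.8,0,0,0,20, 0.2,0,0.8,0,0,0,20, 0.2,0,0.8,0,0,0,20, 0.2,0,0.8,0,0,0,20, 0.2,0,0.8,0,0,0,20, 0,0,0,0,0,0,20, 0,0,0,0,0,0,20, 0,0,0,0,0,0,20]' 20
```

```text
time: 17.0
tool_pos: [0.4261, -0.0011, 0.0591]
tcp_rot: [-0.042, 3.135, -0.001]
wrist_force: [-0.3, 1.2, 5.8]
width: 0.272
grip_force: 24.5
```

```bash
python3 -m inch '[0.3,0,1.5,0,0,0,20, 0.3,0,1.5,0,0,0,20, 0.3,0,1.5,0,0,0,20, 0.2,0,1.5,0,0,0,20, 0.2,0,1.5,0,0,0,20, 0.1,0,1.5,0,0,0,20, 0,0,0,0,0,0,20, 0,0,0,0,0,0,20]' 20
```

```text
time: 17.8
tool_pos: [0.4243, -0.0011, 0.0497]
tcp_rot: [-0.042, 3.135, -0.001]
wrist_force: [0.3, 0.4, 6.4]
width: 0.273
grip_force: 24.8
```

```bash
python3 -m inch '[0.1,0,1,0,0,0,20, 0.1,0,1,0,0,0,20, 0,0,1,0,0,0,20, 0,0,1,0,0,0,20, 0,0,1,0,0,0,20, 0,0,0,0,0,0,20, 0,0,0,0,0,0,20, 0,0,0,0,0,0,20]' 20
```

```text
time: 18.6
tool_pos: [0.4238, -0.0012, 0.0443]
tcp_rot: [-0.042, 3.136, -0.001]
wrist_force: [-0.2, 0.8, 6.3]
width: 0.276
grip_force: 25.0
```

```bash
python3 -m inch '[0,0,0.5,0,0,0,20, 0,0,0.5,0,0,0,20, 0,0,0.5,0,0,0,20, 0,0,0,0,0,0,20, 0,0,0,0,0,0,20, 0,0,0,0,0,0,20, 0,0,0,0,0,0,20, 0,0,0,0,0,0,20]' 20
```

```text
time: 19.4
tool_pos: [0.4238, -0.0012, 0.0439]
tcp_rot: [-0.042, 3.137, -0.001]
wrist_force: [-4.4, 2.1, 15.6]
width: 0.276
grip_force: 26.4
```

The lever is at its stop: the force jumped to 15.6 N at z = 0.044. Release, rise, and look.

```bash
python3 -m inch '[0,0,0,0,0,0,50, 0,0,0,0,0,0,50, 0,0,0,0,0,0,50, 0,0,0,0,0,0,50, 0,0,0,0,0,0,50, 0,0,-5,0,0,0,50, 0,0,-25,0,0,0,50, 0,0,-30,0,0,0,50]' 20
python3 - <<'E'
from h import *
im=viewer.read_camera("side"); cv2.imwrite("pics/s3.png",cv2.resize(im[150:290,170:400,::-1],None,fx=3.4,fy=3.4,interpolation=cv2.INTER_CUBIC))
p=viewer.camera_params("wrist");im=viewer.read_camera("wrist"); cv2.imwrite("pics/w3.png",im[:,:,::-1])
for P in [(0.418+.0035,-0.001,0.067),(0.418+.0035,-0.001,0.085)]: print(px("wrist",P,p))
E
```

```text
time: 20.2
tool_pos: [0.4193, -0.0008, 0.1004]
tcp_rot: [0.042, -3.137, -0.0]
wrist_force: [0.4, -0.4, 0.7]
width: 0.59
grip_force: 0.0
[288.05633578 243.68366794]
[288.2767609  258.21098921]
```

View pics/s3.png

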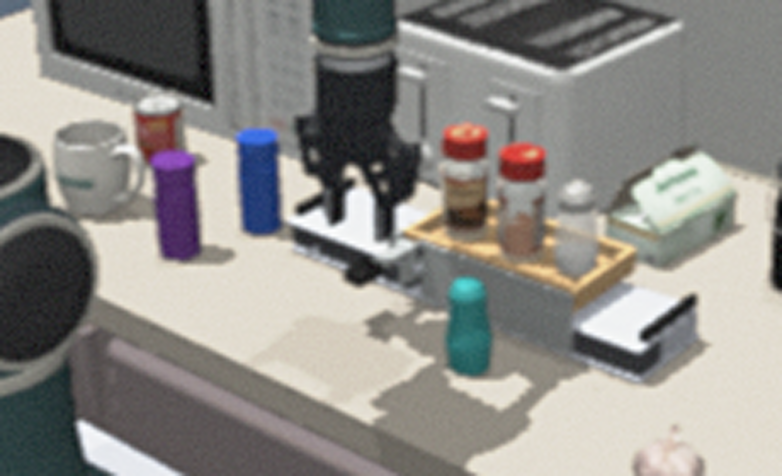

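View pics/w3.png

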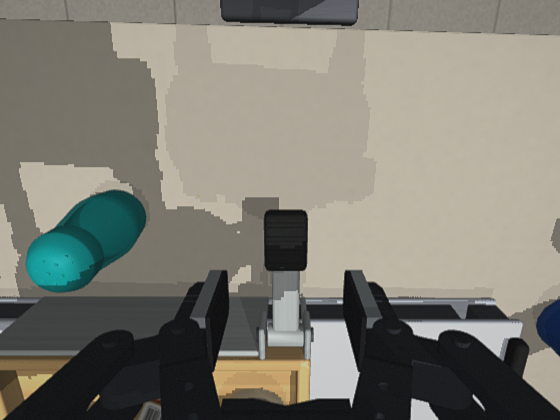

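The carriage has moved right with all the jars standing, and the pedal is down at (286, 240). I'll verify and seat it by pressing its top with the shut fingers, where contact at z ≈ 0.067 means fully down.

```bash
python3 -m inch '[0,-1,0,0,0,0,0, 0,0,0,0,0,0,0, 0,0,0,0,0,0,0, 0,0,0,0,0,0,0, 0,0,10,0,0,0,0, 0,0,10,0,0,0,0, 0,0,6,0,0,0,0, 0,0,4,0,0,0,0]' 20
python3 -m inch '[0,0,1,0,0,0,0, 0,0,1,0,0,0,0, 0,0,1,0,0,0,0, 0,0,0.5,0,0,0,0, 0,0,0.5,0,0,0,0, 0,0,0,0,0,0,0, 0,0,0,0,0,0,0, 0,0,0,0,0,0,0]' 20
```

```text
time: 21.1
tool_pos: [0.42, -0.0018, 0.0695]
tcp_rot: [0.042, -3.139, -0.0]
wrist_force: [-0.5, 0.1, -0.1]
width: 0.004
grip_force: 0.0
time: 21.9
tool_pos: [0.4211, -0.0018, 0.067]
tcp_rot: [-0.042, 3.141, -0.0]
wrist_force: [0.4, 0.4, 0.6]
width: 0.004
grip_force: 0.2
```

```bash
python3 -m inch '[0,0,0.5,0,0,0,0, 0,0,0.5,0,0,0,0, 0,0,0.5,0,0,0,0, 0,0,0,0,0,0,0, 0,0,0,0,0,0,0, 0,0,0,0,0,0,0, 0,0,0,0,0,0,0, 0,0,0,0,0,0,0]' 20
```

```text
time: 22.7
tool_pos: [0.4211, -0.0018, 0.0666]
tcp_rot: [0.042, -3.141, -0.0]
wrist_force: [-5.1, 0.3, 11.0]
width: -0.003
grip_force: 5.6
```

The pedal top is firm at z = 0.0666, so the lever is fully down. Retreat upward and hand in.

```bash
python3 -m inch '[0,0,-5,0,0,0,0, 0,0,-20,0,0,0,0, 0,0,-30,0,0,0,0, 0,0,-30,0,0,0,0, 0,0,-30,0,0,0,0, 0,0,0,0,0,0,0, 0,0,0,0,0,0,0, 0,0,0,0,0,0,0]' 20
python3 -c "from workcell import job; print(job.finish_job())"
```

```text
time: 23.5
tool_pos: [0.42, -0.0018, 0.1792]
tcp_rot: [0.042, -3.139, -0.0]
wrist_force: [-0.5, -0.1, -0.6]
width: 0.007
grip_force: 0.0
the job is handed in; nothing more can be done
None
```

I handed the job in at 23.5 s: brake released, carriage slid about 0.13 m right into the second catch found by feel, lever pressed fully down (pedal top firm at 66.6 mm), and the jars were standing in the last picture; no verdict was returned.

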